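# Stake a hinge pin with the automatic punch

## Robot

A 6-joint arm with a two-finger parallel gripper is mounted at the origin on the work surface. World frame = base frame: x ahead of the robot, y to its left, z up, the work surface at z = 0. Lengths are in mm, angles in rad, forces in N, time in s.
With the tool pointing down it reaches from about 400 to 825 mm from the base axis. Payload 7 kg.
Tool frame: the origin (TCP) lies at the very end of the fingers, on their centre line; the grasp point (between the pads) lies 19 mm behind it; z points along the fingers, y is the direction in which the jaws open and shut (so a half turn about z gives the same grasp; the last joint's range is limited). The gripper opens to 88 mm and grips with 3 to 60 N. Pads are 19 mm wide; open, the fingers measure 130 mm over their backs; the gripper's body (78 mm by 193 mm) begins 47 mm behind the grasp point.
Start: joints at [-0.91, 0.359, 0.012, 0, -1.224, -0.288], TCP at [245.824, -628.622, 226.561] pointing down, gripper open.
Joint ranges: [-3.07, 3.07], [-1.43, 2.12], [-1.02, 1.25], [-3.03, 1.67], [-3.05, -0], [-3.03, 3.03]. Speed limits (rad/s): [2.39, 2.39, 3.01, 3.14, 3.14, 3.14].

## Interface

Orientations are given as a unit quaternion [x, y, z, w].
In Python, from plant import bot gives the robot as it stands. Calls block until the motion is done:
- bot.move_ptp(position, orientation): joint-space move of the TCP to a pose.
- bot.line_to(position, velocity=150, ori=None): straight line of the TCP; ori=None keeps the orientation; velocity is the mean speed in mm/s.
- bot.move_joints(angles): joint-space move.
- bot.move_gripper(opening, force=None): finger opening in mm; force is the grip in N (None keeps the last); returns when the fingers have stopped.
- bot.pause(seconds).
- bot.solve_ik(position, orientation): joint angles nearest the present ones, or None.
- bot.read_state(): the state.
- bot.camera(name): name is "side" or "top"; returns the picture (420x560x3 uint8, red, green, blue); there is no depth.
- bot.get_calibration(name): a dict with "fx", "fy", "cx", "cy" (pixels), "view" (4x4, takes a point from world to camera coordinates). Camera axes: x right, y up, looking along -z (the intrinsics and any distortion apply to the point x, -y, -z); pixel columns grow to the right and rows downward; lengths in mm; the calibration is good to about 2 mm. A picture is of the moment at which its call begins. get_calibration takes no time and is no camera call.
A pose or a line that the arm cannot do raises bot.Unreachable and nothing moves.
- bot.close_job(): hands the job in, once; it reports no verdict.
The state is a dict: "t": time; "joint_pos": joint angles; "qvel": joint speeds; "tau": joint torques, N m; "tcp_pos": TCP position; "eef_rot": TCP orientation; "contact_force": force on the tool from outside, world axes, zero at the start; "moment": the same for the moment, N m; "width": finger opening in mm.
Only numpy, scipy, OpenCV 4.12 (cv2) and the standard library are available. Lean on these libraries where they do the work, as an engineer would, in place of code of your own. Each camera call takes 0.05 s, during which the arm holds its last target. There are 200 camera calls.

## Task

Stake the binocular hinge pin: take the automatic punch from its wooden holder, set its tip on the pin down inside the brass bush of the walnut block, and press straight down, gently, until its spring trips with a snap; stop there, without driving it hard against its end stop, and trip it nowhere else. Then stand the punch back in its holder, fully home, and let go, leaving the other parts on the counter where they are.

Things in the scene. Friction and masses are not known exactly. Their poses are not given: they have to be found in the camera images.
- punch_grip (a point): The place to grip on the automatic punch, a loose upright steel tool (0.13 to 0.2 kg) with dark knurl rings and a red cap. On the axis; z runs up it; any yaw is the same. The gripped body is a cylinder 22 mm in diameter: its lower face, the shoulder, is 45 mm below this point, and the top of the 18 mm red cap 40 mm above. In the holder this point is 45 mm above the holder's top.
- punch: The same punch; origin on its axis at the shoulder, z up. Below the shoulder is a tapered brass nose 25 mm long (14 mm thick at the shoulder, 9 mm at its end), and below that the spring-loaded dark tip rod, 6 mm thick, sticking out 45 mm. In the holder the shoulder rests on the holder's top.
- punch_tip (a point): Point of the tip rod, on the axis, 115 mm below punch_grip with the rod fully out. Pressing slides it in against the spring: 4 N to start, rising to about 12 N at 6 mm of travel, then it trips: the force falls through 7 N at 8 mm to about 4 N at 10 mm. It counts as tripped from 8.5 mm on; the hard end stop is at 11.5 mm. It springs out again when lifted.
- holder_mouth (a point): Centre of the mouth of the round hole in the top of the punch holder, a fixed pale wooden block 65 x 65 mm and 80 mm tall on an 85 mm square foot. The hole is vertical, 17 mm in diameter and 78 mm deep.
- bush_mouth (a point): Centre of the mouth of the brass bush's vertical bore, 11 mm in diameter, level with the top of the walnut block. The steel hinge pin, 9 mm thick, sits tight in the bore and does not give way; its flat end is somewhere from 4 to 26 mm below the mouth: how deep is not known beforehand and must be felt.
- pin_block: Walnut hinge pin block fixed to the counter, 110 x 70 mm and 60 mm tall; origin at the centre of its underside, z up. x points along its length to the brass bush, 28 mm from the middle; 28 mm the other way is an empty bore with a black bush, not to be used. Block and pin must not be pressed with more than 18 N.
- focus_wheel: Bystander, not to be moved: grey steel focusing wheel, 44 mm across and 20 mm high, lying flat. Origin at the centre of its underside.
- objective_cell: Bystander, not to be moved: blackened brass objective cell, an open ring 58 mm across and 22 mm high. Origin at the centre of its underside.
- prism: Bystander, not to be moved: squat amber glass prism, 34 x 26 x 26 mm. Origin at the centre of its underside.
- lens_barrel: Bystander, not to be moved: aluminium lens barrel, 36 mm across and 85 mm tall, upright in the steel spring clip of a wooden stand whose foot is 22 mm high. Origin at the centre of its underside.
- screwdriver: Bystander, not to be moved: screwdriver 150 mm long, lying flat. Origin at the centre of its underside.
- eyecup: Bystander, not to be moved: black rubber eyecup, 42 mm across and 30 mm high. Origin at the centre of its underside.
Mind the look-alikes: they are no part of the job. There is more than one size of the punch; the job needs the smaller. Leave any turquoise look-alike of the part that bears holder_mouth alone.

How it is judged (in metres and radians):
On the way, in this order (a step that is already met when the one before it is completed fails the run):
1. the punch's tip is down in the brass bush and rests on the pin (horizontal distance between punch_tip and bush_mouth below 0.005 m and z of punch_tip in the frame of bush_mouth below -0.002 m and contact force between punch and pin_block above 1 N), for 0.04 s.
2. the punch has tripped (rod in by more than 8.5 mm) with its tip in the brass bush and the punch within 0.12 rad of upright (horizontal distance between punch_tip and bush_mouth below 0.005 m and z of punch_tip in the frame of bush_mouth below -0.002 m and distance between punch_tip and punch_grip below 0.1065 m and angle between punch_grip's own z axis and vertical below 0.12 rad), for 0.04 s.
At the end, for the whole second after the job is handed in: After tripping in the brass bush, the punch stands released and still in its holder: its axis within 6 mm of the hole's at the grip, upright within 0.09 rad, its shoulder within 4 mm of the holder's top (horizontal distance between punch_grip and holder_mouth below 0.006 m and z of punch_grip in the frame of holder_mouth between 0.041 and 0.049 m and angle between punch_grip's own z axis and vertical below 0.09 rad and linear speed of punch below 0.02 m/s); the robot touches nothing.
It fails at once if the block or the pin in it is pressed with more than 18 N (contact force between punch and pin_block above 18 N).
It fails at once if the punch is tripped anywhere but in the brass bush (distance between punch_tip and punch_grip below 0.1065 m and (horizontal distance between punch_tip and bush_mouth above 0.006 m or z of punch_tip in the frame of bush_mouth above 0 m)).
It fails at once if another part on the counter is moved by more than 15 mm (distance of any of focus_wheel, objective_cell, prism, lens_barrel, screwdriver, eyecup from where it was at the start of the episode above 0.015 m).
It also fails if it takes over 64 s, if anything falls off the work surface, if the arm or the gripper's body presses on something with over 40 N, if the wrist force passes 120 N, or if a joint passes its speed limit or range.

## Working session

There is one attempt and no reset: what is moved stays moved. The work goes in short steps, each a Python script; the robot and the scene stay as the last script left them, time stands still between calls to the robot, and variables do not carry over. Pictures are saved under pics/ and viewed, about 8 in all and at most 12, crops included, and the job is handed in when it is done.

```bash
mkdir -p pics; ls
python3 - <<'E'
from plant import bot
import cv2
for n in("top","side"):
    cv2.imwrite(f"pics/{n}0.png",cv2.cvtColor(bot.camera(n),cv2.COLOR_RGB2BGR)); print(n,bot.get_calibration(n))
s=bot.read_state();print(s)
E
```

```text
pics
top {'fx': 431.75630358935354, 'fy': 431.75630358935354, 'cx': 275.24167391157874, 'cy': 210.58821496244988, 'view': array([[ 2.63411029e-03, -9.99973078e-01, -6.84864290e-03,
        -2.11035014e+01],
       [ 9.81813926e-01,  1.28608475e-03,  1.89841412e-01,
        -5.80077982e+02],
       [-1.89827493e-01, -7.22415619e-03,  9.81790881e-01,
        -1.24979765e+03],
       [ 0.00000000e+00,  0.00000000e+00,  0.00000000e+00,
         1.00000000e+00]])}
side {'fx': 435.3845494419377, 'fy': 435.3845494419377, 'cx': 282.5867650230701, 'cy': 215.52825153610794, 'view': array([[-9.96367275e-01, -8.27464302e-02,  2.01316036e-02,
         5.56997837e+02],
       [ 5.71040853e-02, -4.73802100e-01,  8.78777954e-01,
        -1.34177900e+02],
       [-6.31773426e-02,  8.76735193e-01,  4.76806067e-01,
        -1.21843168e+03],
       [ 0.00000000e+00,  0.00000000e+00,  0.00000000e+00,
         1.00000000e+00]])}
{'t': 0.1, 'joint_pos': array([-9.09910321e-01,  3.59299327e-01,  1.11794614e-02, -2.71026808e-04,
       -1.22413124e+00, -2.88109367e-01]), 'qvel': array([-0.00053564, -0.00248971,  0.00340766,  0.00172255, -0.000443  ,
        0.00167309]), 'tau': array([-2.97423867e-03, -5.84162807e+01,  2.93750632e+01,  7.01554433e+00,
        1.01627066e-02, -7.85682209e-05]), 'tcp_pos': array([ 245.65010969, -628.2525103 ,  225.74607316]), 'eef_rot': array([-1.85265598e-01,  9.82688207e-01,  7.05246437e-04, -2.18997208e-04]), 'contact_force': array([-0.57067059, -0.70736278, -0.5916899 ]), 'moment': array([0.01958198, 0.00231623, 0.0289298 ]), 'width': 87.76340453525236}
```

View pics/top0.png

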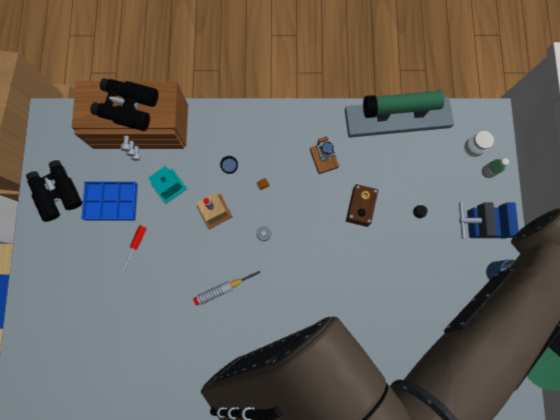

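View pics/side0.png

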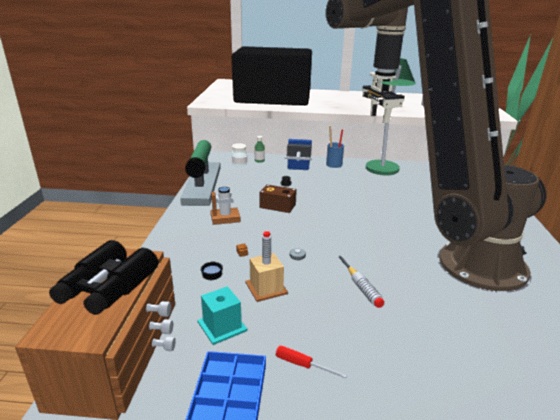

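The top view shows the holder with the small punch at (213,210), its red cap at (208,201). The walnut block is at (362,205), with the brass bush at about (366,195). The larger punch is lying at (228,288) and the turquoise holder is at (167,184). I'll zoom in next.

```bash
cat > h.py <<'E'
import numpy as np, cv2
from plant import bot
def proj(n,p):
    c=bot.get_calibration(n); q=c["view"]@np.r_[p,1]
    return np.array([c["cx"]+c["fx"]*q[0]/-q[2], c["cy"]-c["fy"]*q[1]/-q[2]])
def ray(n,uv):
    c=bot.get_calibration(n); R=c["view"][:3,:3]; t=c["view"][:3,3]
    return -R.T@t, R.T@np.array([(uv[0]-c["cx"])/c["fx"],-(uv[1]-c["cy"])/c["fy"],-1])
def atz(n,uv,z):
    o,d=ray(n,uv); return o+d*(z-o[2])/d[2]
def crop(im,u,v,w,h,k): return cv2.resize(im[v:v+h,u:u+w],None,fx=k,fy=k,interpolation=cv2.INTER_CUBIC)
E
python3 - <<'E'
from h import *
t=cv2.imread("pics/top0.png");s=cv2.imread("pics/side0.png")
a=np.hstack([crop(t,190,187,50,50,8),crop(t,340,180,50,50,8)])
b=crop(s,240,225,50,75,4); c=crop(s,250,170,50,50,6); 
r=np.zeros((300,800,3),np.uint8); r[:300,:200]=b; r[:300,200:500]=c
d=crop(s,205,180,50,50,6); r[:,500:]=d
out=np.vstack([a[:400],r])[:, :]; out=cv2.resize(out,(680,595)); 
cv2.imwrite("pics/z.png",np.vstack([a])); cv2.imwrite("pics/z2.png",r)
for z,uv in((165,(208,201)),(60,(366,195)),(60,(361,212))): print(atz("top",uv,z), proj("side",atz("top",uv,z)))
E
```

```text
[585.84833579 166.23519128 165.        ] [266.89646775 230.09183992]
[ 627.70335062 -294.80237392   60.        ] [270.05625598 188.00224708]
[ 575.26202332 -277.84064273   60.        ] [284.96364254 190.92942257]
```

View pics/z.png

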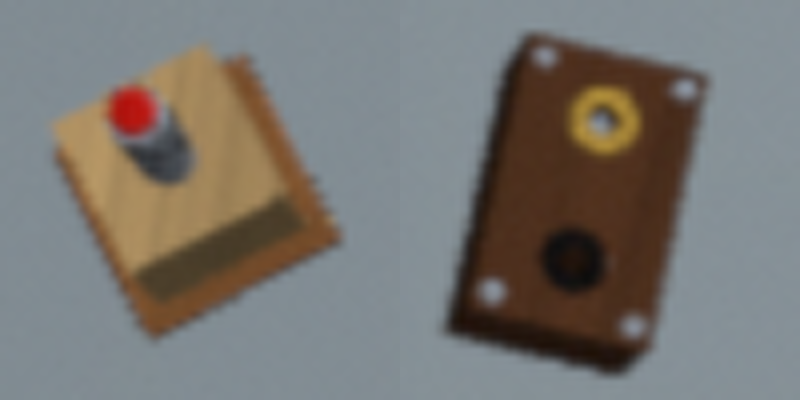

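View pics/z2.png

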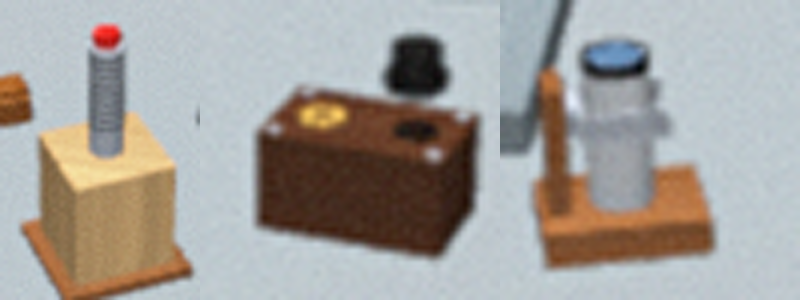

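The zooms give the cap at about (206.5,200.5) and the brass bush at about (365.1,194.7) in the top view. In the side view the bush is at (270.1,188.9), and the cap at about (266.4,233). Next I'll get sub-pixel centroids by colour and combine the two cameras.

Run:
```python
from h import *
from scipy.optimize import least_squares as LS
I={n:np.mean([bot.camera(n).astype(float) for _ in range(8)],0) for n in("top","side")}
np.savez("pics/avg.npz",**I)
def cen(n,box,f):
    u,v,w,h=box; c=I[n][v:v+h,u:u+w]; wt=np.clip(f(c[...,0],c[...,1],c[...,2]),0,None)
    y,x=np.mgrid[v:v+h,u:u+w]; return np.array([(wt*x).sum(),(wt*y).sum()])/wt.sum(), wt.sum()/wt.max()
brass=lambda r,g,b:np.clip(g-b-35,0,60)
red=lambda r,g,b:r-np.maximum(g,b)-60
ct,cs={},{}
for k,f,bt,bs,z in(("bush",brass,(357,187,17,16),(261,182,18,14),60),("cap",red,(200,194,14,14),(258,226,16,16),156)):
    t,at=cen("top",bt,f); s,as_=cen("side",bs,f)
    print(k,"px",t,at,s,as_)
    print(" top@z",atz("top",t,z)," side@z",atz("side",s,z))
    r=lambda p:np.r_[proj("top",p)-t,proj("side",p)-s]
    o=LS(r,atz("top",t,z)); print(" tri",o.x,"res",o.fun)
q=[0,1,0,0]
for p in([581,166,106],[581,166,250],[626,-293,121],[626,-293,260]): print(bot.solve_ik(p,q))
# block corner screws, top
for uv in((545,56),(684,90),(492,291),(633,326)): print(atz("top",((uv[0]-400+.5)/8-.5+340,(uv[1]+.5)/8-.5+180),60))
# holder top corners from z.png at z=80
for uv in((203,46),(53,125),(290,195),(135,272)): print("H",atz("top",((uv[0]+.5)/8-.5+190,(uv[1]+.5)/8-.5+187),80))
```

```text
bush px [365.18776407 194.44591854] 34.60233918128655 [269.98877965 188.7574268 ] 19.495833333333334
 top@z [ 629.42286831 -292.40888263   60.        ]  side@z [ 627.27297696 -288.71046953   60.        ]
 tri [ 628.84214086 -292.70137285   58.39466773] res [-0.00098573  0.30658766 -0.33359038 -0.08827207]
cap px [206.09626979 200.30961373] 18.77238805970149 [266.19424805 233.33636908] 22.154867256637168
 top@z [589.76772439 173.14164266 156.        ]  side@z [587.49063692 166.32909665 156.        ]
 tri [587.65212938 172.4521518  159.8751784 ] res [-0.00610919  0.44481047 -0.36454756 -0.09265317]
[ 0.60130588  0.34602622 -0.30434364  0.         -0.92042647 -2.17210221]
[ 0.60130588  0.22916435 -0.11547612  0.         -1.22615586 -2.17210221]
[-0.15657474  0.45942981 -0.08213753  0.         -1.02922899 -1.41422159]
[-0.15657474  0.36859411  0.10240646  0.         -1.30460868 -1.41422159]
[ 653.99748699 -270.53806375   60.        ]
[ 640.76634704 -322.74830208   60.        ]
[ 563.19116501 -247.63027773   60.        ]
[ 549.95025588 -299.94603801   60.        ]
H [630.852843  160.4939397  80.       ]
H [600.5732138 215.5513458  80.       ]
H [574.1327166  126.53600989  80.        ]
H [545.08929684 183.13923579  80.        ]
```

Both cameras agree, and the geometry checks out. The bush is at about (628.5,-292,60), 27.8 mm from the centre of the screws. The punch axis is at about (588,172), and the holder top centre from its corners is (587.7,171.4). I'll grasp it with the jaws along world y.

Run:
```python
from h import *
q=[0,1,0,0]
bot.move_ptp([588,171.5,240],q); bot.pause(.3)
s=bot.read_state(); print(s["t"],s["tcp_pos"],s["contact_force"])
bot.line_to([588,171.5,108],120); bot.pause(.3)
s=bot.read_state(); print(s["t"],s["tcp_pos"],s["contact_force"])
bot.move_gripper(15,4); bot.pause(.3)
s=bot.read_state(); print(s["t"],s["tcp_pos"],s["contact_force"],s["moment"],s["width"])
for n in("side","top"): cv2.imwrite(f"pics/{n}1.png",cv2.cvtColor(bot.camera(n),cv2.COLOR_RGB2BGR))
a=crop(cv2.imread("pics/side1.png"),230,170,80,130,4); b=crop(cv2.imread("pics/top1.png"),170,150,100,130,4)
cv2.imwrite("pics/g1.png",np.hstack([a,b]))
```

```text
4.25 [588.0950555  171.26581787 240.0056742 ] [ 0.20499677  0.13934343 -0.22762254]
5.8 [588.15858691 171.59138871 108.42979806] [-0.96886     0.76098482 -0.10380215]
7.15 [587.98592941 171.48735608 107.98492145] [-0.55257862 -0.71686495  0.27796967] [-0.0277651   0.0621433   0.01236904] 22.07247387453464
```

View pics/g1.png

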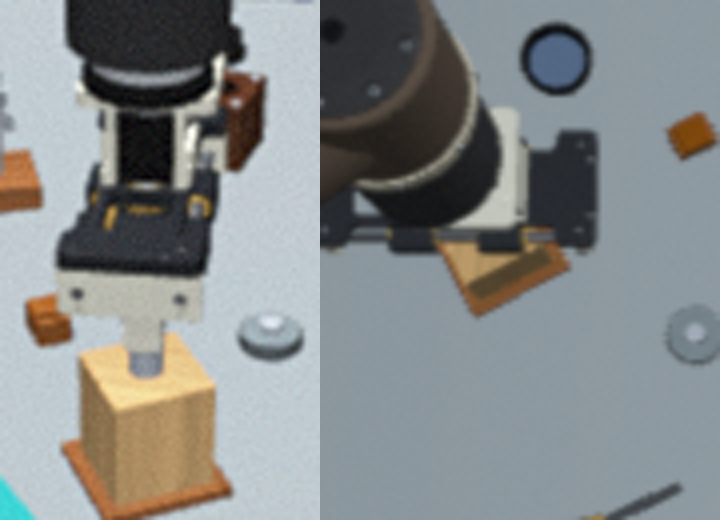

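Gripped: the width is 22.07 mm, matching the body, and in the side crop the punch is central under the finger (column ~146 of the crop). Now I'll grip firmly, lift, and carry it above the bush, then compare tip and bush in the side view.

Run:
```python
from h import *
P=lambda l:(lambda s:print(l,round(s["t"],2),s["tcp_pos"].round(2),s["contact_force"].round(2),s["moment"].round(3),round(s["width"],2)))(bot.read_state())
bot.move_gripper(15,50); bot.pause(.2); P("grip")
bot.line_to([588,171.5,228],80); bot.pause(.2); P("lift")
bot.line_to([628.5,-292,228],200); bot.pause(.3); P("over")
bot.line_to([628.5,-292,183],100); bot.pause(.4); P("hover")
I=np.mean([bot.camera("side").astype(float) for _ in range(6)],0); np.save("pics/hov.npy",I)
s=bot.read_state()["tcp_pos"]; tip=s+[0,0,-98]
print("tip est",tip,"side px",proj("side",tip), "bush mouth px",proj("side",[628.5,-292,60]))
im=cv2.cvtColor(I.astype(np.uint8),cv2.COLOR_RGB2BGR)
cv2.imwrite("pics/hov.png",crop(im,235,130,75,75,8))
```

```text
grip 7.67 [588.03 171.51 108.04] [-0.95 -0.15  1.1 ] [-0.042  0.066 -0.02 ] 21.17
lift 9.52 [587.91 171.47 227.67] [ 0.52  0.94 -1.33] [-0.025  0.002  0.054] 21.39
over 12.29 [ 628.55 -291.77  228.08] [-0.37 -0.3  -1.34] [-0.004 -0.013 -0.032] 21.31
hover 13.29 [ 628.63 -292.04  183.39] [-0.28 -0.97 -2.09] [-0.02   0.004  0.031] 21.61
tip est [ 628.50709293 -292.01708268   85.01681396] side px [269.77859579 181.61584127] bush mouth px [269.73535879 188.33346737]
```

View pics/hov.png

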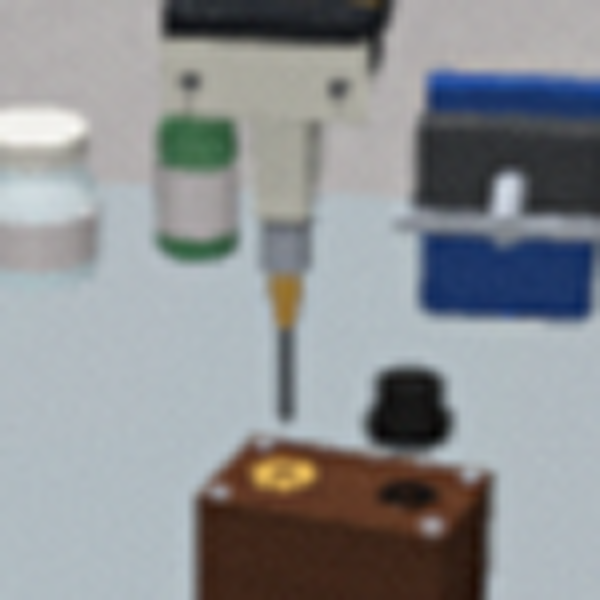

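The tip end is at (270.3,182.1) and the bush at (270.2,188.8), a measured offset of 6.7 px down against 6.72 predicted, so they are aligned. I'll go down in small force-guarded steps to find the pin.

```bash
cat >> h.py <<'E'
def rd(n=4,dt=.03):
    L=[]
    for _ in range(n): bot.pause(dt); L.append(bot.read_state())
    return L[-1]["t"],np.mean([s["tcp_pos"] for s in L],0),np.mean([s["contact_force"] for s in L],0)
E
python3 - <<'E'
from h import *
X,Y=628.5,-292
bot.line_to([X,Y,164],80); bot.pause(.2); t,p,f0=rd(8); print(t,p.round(2),f0.round(2))
z=164; h=0
while z>129:
    z-=1; bot.line_to([X,Y,z],25); t,p,f=rd(3); d=f-f0
    print(round(t,2),z,p.round(2)[2],d.round(1))
    h=h+1 if d[2]>2.2 else 0
    if d[2]>4 or h>=2: break
E
```

```text
14.4417 [ 628.65 -292.05  164.32] [ 0.05 -0.12 -1.86]
14.79 163 162.95 [-0.   0.1  0.1]
15.14 162 161.94 [-0.5  0.3 -0.1]
15.49 161 160.98 [-0.3  0.3  0.6]
15.84 160 159.96 [0.4 0.  0.4]
16.19 159 158.96 [ 0.  -0.   0.1]
16.54 158 157.96 [-0.3 -0.2  0.3]
16.89 157 156.98 [ 0.  -0.1  0.9]
17.24 156 155.97 [-0.5  0.4  0.2]
17.59 155 154.95 [0.2 0.3 0.4]
17.94 154 153.94 [-0.3  0.5  0.4]
18.29 153 152.95 [-0.1 -0.3  0.3]
18.64 152 151.95 [ 0.5  0.2 -0.1]
18.99 151 150.96 [-0.1  0.   0.3]
19.34 150 149.96 [-0.1 -0.3 -0.3]
19.69 149 148.95 [-0.7 -0.3  0.6]
20.04 148 147.97 [-0.6  0.5  0.1]
20.39 147 147.33 [0.1 0.6 2.7]
20.74 146 146.48 [-0.1  0.9  5.5]
```

Contact at TCP z ≈ 147.6, so the tip is about 10.5 mm below the mouth, on the pin. Side forces are under 1 N. From here I'll press slowly, tracking actual travel, and stop at about 9.5 mm.

Run:
```python
from h import *
X,Y=628.5,-292; z=146; f0=-1.86; z0=147.6
while z>136.5:
    z-=.5; bot.line_to([X,Y,z],10); t,p,f=rd(3,.02); x=z0-p[2]; F=f[2]-f0
    print(round(t,2),z,p[2].round(2),"x",x.round(2),"F",F.round(1),(f[:2]).round(1))
    if x>9.3 or F>15.5: break
bot.pause(.15); print(rd(4)); print(bot.read_state()["width"])
```

```text
21.04 145.5 145.79 x 1.81 F 6.4 [-0.3  0.2]
21.34 145.0 145.28 x 2.32 F 7.5 [0.2 0.8]
21.64 144.5 144.9 x 2.7 F 7.9 [-0.6  0.4]
21.94 144.0 144.52 x 3.08 F 8.3 [-0.7  0.8]
22.24 143.5 144.13 x 3.47 F 8.6 [-0.6  0.4]
22.54 143.0 143.73 x 3.87 F 9.0 [-1.   0.8]
22.84 142.5 143.33 x 4.27 F 9.9 [-1.   0.8]
23.14 142.0 142.94 x 4.66 F 9.9 [-1.1  1.7]
23.44 141.5 142.54 x 5.06 F 10.6 [-0.8  0.9]
23.74 141.0 142.1 x 5.5 F 11.1 [-1.3  1. ]
24.04 140.5 141.68 x 5.92 F 11.3 [-1.3  1.2]
24.34 140.0 141.22 x 6.38 F 11.4 [-1.2  0.8]
24.64 139.5 140.72 x 6.88 F 11.5 [-1.2  1.2]
24.94 139.0 140.09 x 7.51 F 10.7 [-1.4  0.8]
25.24 138.5 139.28 x 8.32 F 9.2 [-1.3 -0. ]
25.54 138.0 138.0 x 9.6 F 4.6 [-0.2 -0.3]
(25.825, array([ 628.54884433, -292.02453086,  137.8318766 ]), array([ 0.52971925, -0.76556719,  2.8422266 ]))
20.988344712623917
```

The force peaked at 11.5 N and fell to 4.6 N at 9.6 mm, so the spring has tripped. I'll go 0.5 mm further for margin, which is still well short of the stop, then lift out and return to the holder with force guarding.

Run:
```python
from h import *
X,Y=628.5,-292
bot.line_to([X,Y,137.5],10); bot.pause(.1); print(rd(4))
bot.line_to([X,Y,148],30); bot.line_to([X,Y,183],80); bot.pause(.4); print("hover",rd(4))
I=np.mean([bot.camera("side").astype(float) for _ in range(6)],0); J=np.load("pics/hov.npy")
# tip position change: compare dark rod columns/rows
for n,A in(("before",J),("after",I)):
    g=A.mean(2)[165:186,262:278]; w=np.clip(150-g,0,None); r=w.sum(1); print(n,(w.sum(0)*np.arange(262,278)).sum()/w.sum(), r.round(0)[8:])
bot.line_to([X,Y,228],100); bot.line_to([588,171.5,228],200); bot.pause(.3); print("over",rd(4))
bot.line_to([588,171.5,190],80); bot.pause(.2)
cv2.imwrite("pics/ret.png",crop(cv2.cvtColor(bot.camera("side"),cv2.COLOR_RGB2BGR),235,215,60,75,8))
```

```text
(26.3083, array([ 628.52267678, -291.99488106,  137.46721819]), array([ 1.12726058, -0.37100729,  2.39358754]))
hover (27.9333, array([ 628.45044571, -291.98776896,  182.79129106]), array([-0.25962783,  0.05212889, -2.12056942]))
before 270.2440704481227 [101. 103. 100. 102. 103. 102. 102. 108. 101.  31.   0.   2. 336.]
after 270.2504123214331 [100.  99.  99. 101.  99. 100. 102. 106.  98.  32.   0.   4. 338.]
over (31.7417, array([588.01768501, 171.37986453, 228.01333018]), array([-0.12563118,  0.01563894, -1.72214581]))
```

View pics/ret.png

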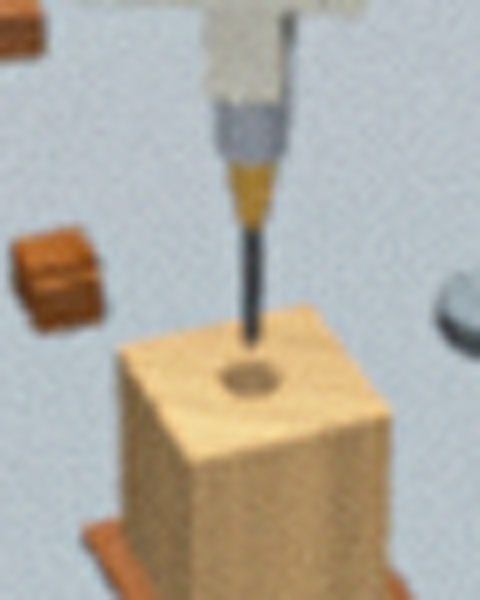

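The punch hasn't slipped, since the tip pixels are identical before and after. Its tip (251,345 in the crop) is straight above the hole centre (251,379). Lowering it guarded into the holder.

Run:
```python
from h import *
X,Y=588,171.5
bot.pause(.2); t,p,f0=rd(8)
for z in(165,150,135,130,125,120,115,112,110,109.2,108.6,108.2,107.8,107.4,107,106.5):
    bot.line_to([X,Y,z],60 if z>108.9 else 15); t,p,f=rd(3); d=f-f0; print(round(t,2),z,p.round(2),d.round(1))
    if d[2]>3 or (abs(d[:2])>6).any(): break
```

```text
33.75 165 [588.2  171.54 165.12] [-0.6  0.7  0.4]
34.25 150 [588.01 171.45 149.87] [-0.4  0.6  0.3]
34.75 135 [588.02 171.45 134.85] [-0.5  0.4  0.3]
35.1 130 [587.94 171.45 129.9 ] [-0.6  0.5  0.5]
35.45 125 [587.91 171.43 124.82] [0.2 0.2 0.4]
35.8 120 [587.92 171.44 119.81] [-0.4  0.3  0.3]
36.15 115 [587.92 171.43 114.81] [0.2 0.1 0.2]
36.5 112 [587.96 171.47 111.93] [-0.1  0.2 -0. ]
36.85 110 [587.97 171.48 109.95] [-0.4  0.4  0.2]
37.2 109.2 [587.98 171.5  109.18] [0.2 0.3 0.3]
37.55 108.6 [587.99 171.5  108.58] [-0.2  0.5  0.6]
37.9 108.2 [587.99 171.5  108.18] [-0.6  0.4  0.4]
38.25 107.8 [588.1  171.52 108.  ] [-0.5 -0.1  2.4]
38.6 107.4 [588.16 171.51 107.97] [-2.3 -0.4  7. ]
```

Seated at TCP z 108.0, the same height as when it was picked up. Now I'll unload, release, retreat and check.

Run:
```python
from h import *
bot.line_to([588,171.5,108],15); bot.pause(.2)
bot.move_gripper(60); bot.pause(.2)
bot.line_to([588,171.5,240],100)
q=[-0.185265598,0.982688207,0,0]
bot.move_ptp([400,-450,260],q); bot.pause(.3)
s=bot.read_state(); print(s["t"],s["tcp_pos"],s["contact_force"],s["width"])
I={n:np.mean([bot.camera(n).astype(float) for _ in range(4)],0) for n in("top","side")}; R=np.load("pics/avg.npz")
def cen(A,box):
    u,v,w,h=box; c=A[v:v+h,u:u+w]; wt=np.clip(c[...,0]-np.maximum(c[...,1],c[...,2])-60,0,None)
    y,x=np.mgrid[v:v+h,u:u+w]; return np.array([(wt*x).sum(),(wt*y).sum()])/wt.sum()
for n,b in(("top",(200,194,14,14)),("side",(258,226,16,16))): print(n,cen(R[n],b),cen(I[n],b))
d=np.abs(I["top"]-R["top"]).max(2)
a=cv2.cvtColor(I["top"].astype(np.uint8),cv2.COLOR_RGB2BGR)[80:330]; m=cv2.cvtColor(np.clip(d*3,0,255).astype(np.uint8),cv2.COLOR_GRAY2BGR)[80:330]
cv2.imwrite("pics/fin.png",np.vstack([a,m]))
```

```text
44.1667 [ 400.30921027 -449.75049848  259.98733611] [ 0.09281903  0.24495969 -0.42633764] 59.81603561361209
top [206.09626979 200.30961373] [206.00087796 200.29554434]
side [266.19424805 233.33636908] [266.19737494 233.34654119]
```

View pics/fin.png

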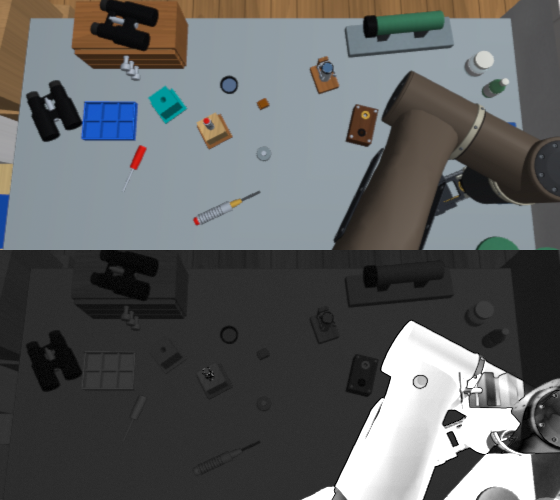

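The punch stands in its holder with the cap at the same pixels as at the start (206.0,200.3). The difference image shows no change among the visible bystanders, and the arm hides the eyecup from above. Handing in.

```bash
python3 -c "
from plant import bot
bot.close_job()"
```

```text
the job is handed in; nothing more can be done
```

The pin is staked, the punch is back in its holder and released, and the job was handed in at about 44 s of the 64 s allowed. No verdict was reported.

- **Staking:** I took the smaller punch, set its tip in the brass bush and felt the pin about 10.5 mm below the mouth. The force peaked at about 11.5 N at roughly 6.6 mm of travel, then fell to about 4.3 N at roughly 10 mm. I stopped there, short of the 11.5 mm end stop. The peak came slightly later than the stated 6 mm, within my uncertainty about where contact began.
- **In the holder:** It seated at the same height as when I picked it up (TCP z 108.0). Its cap was within 0.1 px of its starting position in both cameras.
- **Other parts:** The top camera's difference image showed no movement of the bystanders it could see. The arm hid the eyecup in that last view, so it was not re-checked, but the gripper never went near it at low height.
- **Camera disagreement:** At a fixed height, the two cameras differed by about 2 mm in x and 4 mm in y for the bush. I settled this by combining both views and comparing the tip with the bush before going down.

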